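# Tip the bottle caps into the low corner of the carrier

## Robot

A 6-joint arm with a two-finger parallel gripper is mounted at the origin on the work surface; the furniture and walls round the work are solid. World frame = base frame: x ahead of the robot, y to its left, z up, the work surface at z = 0. Lengths are in m, angles in rad, forces in N, time in s.
With the tool pointing down it reaches from about 0.425 to 0.95 m from the base axis. Payload 3.5 kg.
Tool frame: the origin (TCP) lies at the very end of the fingers, on their centre line; the grasp point (between the pads) lies 19 mm behind it; z points along the fingers, y is the line along which they close (so a half turn about z gives the same grasp; the last joint's range is limited). The gripper opens to 85 mm and grips with 20 to 120 N. Pads are 22 mm wide; open, the fingers measure 114 mm over their backs; the gripper's body (76 mm by 85 mm) begins 54 mm behind the grasp point. The pads swing forward as they close: fully open they stand 13 mm farther back than shut.
Start: joints at [-1.346, 0.286, 1.577, -0, 1.279, -0.15], TCP at [0.247, -0.628, 0.231] pointing down, gripper open.
Joint ranges: [-2.77, 2.77], [-0.9, 2.22], [0.21, 2.48], [-1.53, 4.67], [0.24, 2.81], [-2.84, 2.84]. Speed limits (rad/s): [2.79, 2.79, 3.14, 3.14, 3.14, 3.14].

## Interface

Orientations are given as a unit quaternion [x, y, z, w].
In Python, from plant import ctrl gives the robot as it stands.
- The arm moves only by the tool carry_out, never from a script. Its argument "deltas" is one flat list of numbers, 6 for each row, row after row: the shift along the tool's x, y, z in m, then the turn, a rotation vector about the tool's x, y, z in rad. A call has 1 to 5 rows; each row is the pose to reach, as a shift and turn from the pose commanded when the call began, along the tool's axes at that moment; what a row does not reach only later rows make up. A row lasts 1/8 s, in which the tool goes at most 62.5 mm and 10.7 degrees, less where a joint would pass 70% of its speed; a pose out of reach is approached as far as the arm can. A call with a gripper value outside its range is refused whole. "grip" is the opening in per cent of the stroke, from 0 (shut) to 100 (fully open), set as the call begins (left out, the last holds). The fingers move at their own pace and stop on an object; "grip_force" is the grip in N (left out, the last holds). Time passes only in rows, so rows that repeat a pose let the fingers close. It gives the time, the measured TCP pose, the force, the opening and the grip force at its end, in the units of the state.
- ctrl.get_state(): the state, without advancing time (a new reading comes with each control period).
- ctrl.read_camera(name): name is "side" or "top"; returns (picture, depth): 384x512x3 uint8, red, green, blue; 384x512 float32, m along the optical axis (not along the pixel's ray), 0 where there is no reading.
- ctrl.camera_model(name): a dict with "intrinsics" (3x3 intrinsics, pixels), "extrinsics" (4x4, takes a point from world to camera coordinates). Camera axes: x right, y down, z forward; pixel columns grow to the right and rows downward; lengths in m; the calibration is good to about 2 mm. A picture is of the moment at which its call begins. camera_model takes no time and is no camera call.
- ctrl.sign_off(): hands the job in; it is judged then, once.
Trained networks look in the newest picture that a camera, given by its name, has taken for a name from the list of things; names that differ only in an ending like _2 or _b are one class to them, and where a whole thing is asked for, a point or a joint stands for the part that bears it (a point fixed in the world has none). Each returns a list of dicts, best first, with "score" (0 to 1); they miss things now and then, are a little off and sometimes report something else, mostly with a low value. They report only what shows in the picture. A call takes as long as a camera call.
- ctrl.find_in(camera, query): "uv" ([column, row] in pixels, amid what is visible of it).
The state is a dict: "time": time; "qpos": joint angles; "dq": joint speeds; "joint_efforts": joint torques, N m; "eef_pos": TCP position; "tcp_rot": TCP orientation; "contact_force": force on the tool from outside, world axes, zero at the start; "wrist_torque": the same for the moment, N m; "opening": opening from 0.0 (shut) to 1.0 (fully open); "finger_force": force on a finger pad.
Only numpy, scipy, OpenCV 4.12 (cv2) and the standard library are available. Lean on these libraries where they do the work, as an engineer would, in place of code of your own. Each camera call takes 0.05 s, during which the arm holds its last target. There are 200 camera calls.

## Task

Pick up the wooden carrier by its handle bar, lift it well clear of the worktop and tip it towards its low corner (where two walls are cut down and a round tab sticks out) until all three loose bottle caps have slid together into that corner, without any falling out. Finish still holding the carrier still in the air, tipped towards that corner by no more than about 45 degrees; do not put it down or let go. Leave everything else on the worktop where it is.

Things in the scene. Friction and masses are not known exactly. Their poses are not given: they have to be found in the camera images.
- carrier: open plywood carrier, 0.2 to 0.37 kg, any yaw. Origin: centre of underside, z up, x along its length and handle bar. Outside 192 (x) by 152 (y) mm, 208 over the end uprights; inside 180 by 140; floor and walls 6 thick; walls 50 high, but 24 for the last 56 mm each side of the low corner at +x +y, where a round tab (radius 24) juts out at floor level. Bar over its middle, top 126 up.
- handle (a point): middle of the flat-sided handle bar, 114 mm above the carrier's origin: the place to grip. The bar is 14 mm thick (carrier's y), 24 mm high and 192 mm long; axes as the carrier's
- low_corner (a point): inner corner point of the carrier where the two lowered walls meet, on the inner floor (90, 70, 6 mm in the carrier's frame); axes as the carrier's
- cap_1: one of three equal white bottle screw caps, a ribbed disc 30 mm across, 16 mm high, 12 g, loose and flat on the carrier's floor. Origin: centre of its underside. Friction on floor and walls varies, about 0.13 to 0.23: with the carrier tipped 30 to 40 degrees straight at the corner it slides all the way, along a wall too
- cap_2: one of three equal white bottle screw caps, a ribbed disc 30 mm across, 16 mm high, 12 g, loose and flat on the carrier's floor. Origin: centre of its underside. Friction on floor and walls varies, about 0.13 to 0.23: with the carrier tipped 30 to 40 degrees straight at the corner it slides all the way, along a wall too
- cap_3: one of three equal white bottle screw caps, a ribbed disc 30 mm across, 16 mm high, 12 g, loose and flat on the carrier's floor. Origin: centre of its underside. Friction on floor and walls varies, about 0.13 to 0.23: with the carrier tipped 30 to 40 degrees straight at the corner it slides all the way, along a wall too
- cactus_pot: small cream pot with round cacti, 115 mm wide, 112 mm high; a bystander that stays where it is. Origin: centre of its underside
- mug_3: white mug with a leaf pattern, 82 mm across, 94 mm high, with a handle; a bystander that stays where it is. Origin: centre of its underside
- candle_1: candle in a glass, 76 mm across, 90 mm high; a bystander that stays where it is. Origin: centre of its underside
- tub_1: round white tub with a lid, 99 mm across, 128 mm high; a bystander that stays where it is. Origin: centre of its underside
- feed_bottle: slim white bottle with a nozzle, 47 mm across, 168 mm high; a bystander that stays where it is. Origin: centre of its underside
- spray_bottle: white spray bottle, 64x96 mm, 219 mm high; a bystander that stays where it is. Origin: centre of its underside
- blue_pot: little blue pot with a trailing plant, 231x190 mm with its leaves, 104 mm high; a bystander that stays where it is. Origin: centre of its underside

How it is judged:
On the way, in this order (a step that is already met when the one before it is completed fails the run):
1. the carrier is held clear of the worktop (height (world z) of low_corner above 0.03 m and contact force between the fingers and carrier above 2 N), for 0.2 s.
2. it is held tipped towards its low corner and all three caps lie gathered there (all of step 1 and angle between carrier's own x axis and vertical above 1.67 rad and angle between carrier's own y axis and vertical above 1.67 rad and angle between carrier's own z axis and vertical below 0.9 rad and linear speed of each of carrier, cap_1, cap_2, cap_3 below 0.02 m/s and angular speed of carrier below 0.15 rad/s and distance between each of cap_1, cap_2, cap_3 and low_corner below 0.09 m and z of cap_1 in the frame of carrier between 0 and 0.03 m and x of each of cap_1, cap_2, cap_3 in the frame of carrier below 0.09 m and y of each of cap_1, cap_2, cap_3 in the frame of carrier below 0.07 m and z of cap_2 in the frame of carrier between 0 and 0.03 m and z of cap_3 in the frame of carrier between 0 and 0.03 m), for 0.2 s.
At the end, for the whole second after the job is handed in: Gripper holds the carrier (over 2 N), low corner over 30 mm above the worktop; its x and y axes both dip 0.1 rad or more, tilt under 0.9 rad; each cap lies inside the carrier, origin within 90 mm of the low inner corner; carrier and caps still (all of step 2); the arm keeps its last pose, push and grip.
It fails at once if a cap falls out of the carrier (distance between any of cap_1, cap_2, cap_3 and carrier above 0.15 m).
It fails at once if a bystander is moved by more than 4 cm or knocked over (distance of any of cactus_pot, mug_3, candle_1, tub_1, feed_bottle, spray_bottle, blue_pot from where it was at the start of the episode above 0.04 m or angle between any of cactus_pot, mug_3, candle_1, tub_1, feed_bottle, spray_bottle, blue_pot's own z axis and vertical above 0.6 rad).
It also fails if it takes over 32 s, if anything falls off the work surface, if the arm or the gripper's body presses on something with over 40 N, if the wrist force passes 120 N, or if a joint passes its speed limit or range.

## Working session

There is one attempt and no reset: what is moved stays moved. The work goes in short steps, Python scripts to look and compute and a tool call to move; the robot and the scene stay as the last step left them, time stands still between calls to the robot, and variables do not carry over. Pictures are saved under pics/ and viewed, at most 10 in all, crops included, and the job is handed in when it is done.

Besides the shell and the picture viewer there is one more tool, called after "Request:" as name(argument=value, ...) on one line, values as JSON. carry_out: Moves the arm, as the interface text tells. Its arguments: {"type":"object","properties":{"deltas":{"type":"array"},"grip":{"type":"number"},"grip_force":{"type":"number"}},"required":["deltas"]}

```bash
mkdir -p pics; ls
cat > h.py <<'E'
import numpy as np, cv2
from scipy.spatial.transform import Rotation as R
from plant import ctrl
def pts(name):
    rgb,d=ctrl.read_camera(name); m=ctrl.camera_model(name)
    K=np.array(m["intrinsics"]);E=np.array(m["extrinsics"])
    v,u=np.mgrid[:384,:512]
    c=np.stack([(u-K[0,2])/K[0,0]*d,(v-K[1,2])/K[1,1]*d,d],-1)
    w=(c-E[:3,3])@E[:3,:3]
    w[d==0]=np.nan
    return rgb,d,w
def proj(name,p):
    m=ctrl.camera_model(name);K=np.array(m["intrinsics"]);E=np.array(m["extrinsics"])
    c=np.atleast_2d(p)@E[:3,:3].T+E[:3,3]; q=c@K.T
    return q[:,:2]/q[:,2:]
E
python3 - <<'E'
from h import *
a=[]
for n in("top","side"):
    rgb,d,w=pts(n); a.append(rgb); np.save(n+".npy",w)
    for q in("carrier","handle","low_corner","cap_1","cactus_pot","mug_3","candle_1","tub_1","feed_bottle","spray_bottle","blue_pot"):
        r=ctrl.find_in(n,q)
        print(n,q,[(np.round(x["uv"]).astype(int).tolist(),round(x["score"],2),np.round(w[int(x["uv"][1]),int(x["uv"][0])],3).tolist()) for x in r[:3]])
for n,i in zip(("top","side"),a): cv2.imwrite(f"pics/{n}0.png",cv2.resize(i[:,:,::-1],(800,600)))
print(ctrl.get_state())
E
```

```text
pics
top carrier [([252, 214], 0.94, [0.475, 0.006, 0.125])]
top handle [([251, 215], 0.78, [0.472, 0.011, 0.125])]
top low_corner [([251, 217], 0.6, [0.465, 0.008, 0.123])]
top cap_1 [([249, 228], 0.6, [0.441, 0.018, 0.021]), ([232, 236], 0.56, [0.416, 0.066, 0.023]), ([268, 223], 0.53, [0.451, -0.038, 0.028])]
top cactus_pot [([134, 195], 0.9, [0.529, 0.318, 0.106]), ([250, 213], 0.59, [0.475, 0.011, 0.129])]
top mug_3 [([148, 153], 0.57, [0.659, 0.308, 0.01])]
top candle_1 [([195, 144], 0.6, [0.677, 0.167, 0.048])]
top tub_1 [([242, 136], 0.79, [0.681, 0.03, 0.126])]
top feed_bottle [([139, 255], 0.63, [0.372, 0.3, 0.117])]
top spray_bottle [([314, 141], 0.57, [0.66, -0.157, 0.142])]
top blue_pot [([380, 182], 0.8, [0.567, -0.363, 0.003])]
side carrier [([272, 222], 0.96, [0.466, -0.026, 0.007]), ([212, 164], 0.73, [0.659, -0.146, 0.143])]
side handle [([274, 221], 0.62, [0.46, -0.024, 0.008])]
side low_corner [([272, 219], 0.84, [0.465, -0.051, 0.005])]
side cap_1 []
side cactus_pot [([243, 275], 0.71, [0.534, 0.377, 0.069])]
side mug_3 [([194, 266], 0.6, [0.64, 0.362, 0.081])]
s
[... 293 characters left out ...]
]
{'time': 1.2, 'qpos': array([-1.34597788e+00,  2.86262101e-01,  1.57672140e+00,  1.52108323e-05,
        1.27858909e+00, -1.49990101e-01]), 'dq': array([ 0.00022258, -0.0013322 ,  0.00030746, -0.00266235,  0.00060513,
       -0.00129664]), 'joint_efforts': array([ 1.04656563e-03, -4.05958307e+01, -2.92937851e+01, -1.49273292e-04,
        4.16708199e-04,  9.11891448e-06]), 'eef_pos': array([ 0.24714646, -0.62810602,  0.23133856]), 'tcp_rot': array([9.82491560e-01, 1.86307097e-01, 7.65325540e-06, 9.75398081e-06]), 'contact_force': array([ 0.15366267, -0.06996953,  0.17618638]), 'wrist_torque': array([-0.00099943, -0.03850414,  0.03295249]), 'finger_force': 0.0, 'opening': 0.9941067560781666}
```

View pics/top0.png

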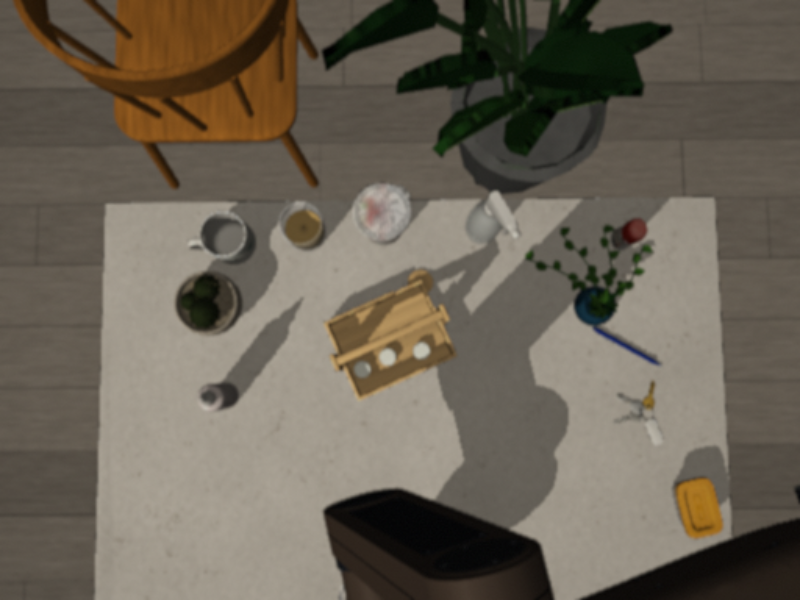

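View pics/side0.png

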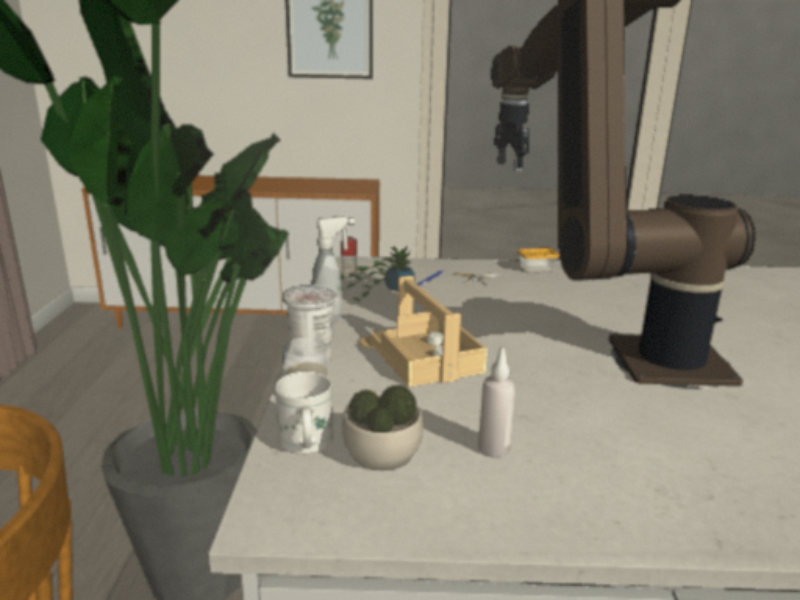

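Run:
```python
from h import *
w=np.load("top.npy")
c=np.array([.472,.011])
r=np.hypot(w[...,0]-c[0],w[...,1]-c[1])
for lo,hi in((.112,.135),(.04,.056),(.018,.03)):
    m=(r<.17)&(w[...,2]>lo)&(w[...,2]<hi)
    p=w[m][:,:2].astype(np.float32)
    print(lo,len(p),p.mean(0),cv2.minAreaRect(p), np.median(w[m][:,2]))
m=(r<.17)&(w[...,2]>.112)&(w[...,2]<.135)
p=w[m][:,:2]; p=p-p.mean(0); print(np.degrees(np.arctan2(*np.linalg.svd(p,full_matrices=False)[2][0][::-1])))
rgb,_=ctrl.read_camera("top")
cv2.imwrite("pics/crop0.png",cv2.resize(rgb[150:280,180:330,::-1],None,fx=4.5,fy=4.5,interpolation=cv2.INTER_CUBIC))
```

```text
0.112 542 [0.4868259  0.01473329] ((0.5387796759605408, 0.04436544328927994), (0.18104396760463715, 0.20749256014823914), 23.99241828918457) 0.12730012042607114
0.04 445 [0.45412868 0.02279667] ((0.4705667495727539, 0.012291118502616882), (0.15213510394096375, 0.2003328502178192), 23.858182907104492) 0.05116140235563318
0.018 382 [0.4655479  0.00612984] ((0.47394001483917236, 0.012133277952671051), (0.1462923139333725, 0.1865127980709076), 23.950700759887695) 0.02377449450610054
136.83804421867265
```

View pics/crop0.png

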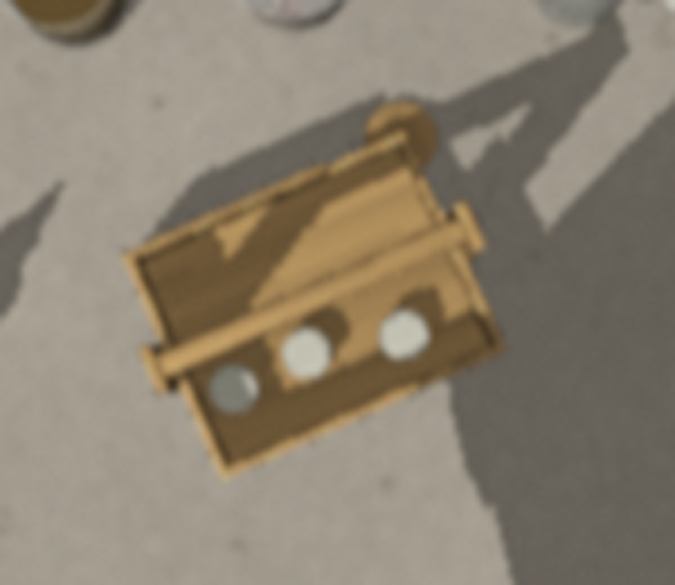

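The crop shows the tab and low corner at top right (crop px 405,130), so carrier +x points right along the bar and +y points up. The three caps lie in front of the bar at crop px (233,388), (306,353) and (404,333). Next I'll fit the bar and plan the approach.

```bash
cat >> h.py <<'E'
YAW=np.radians(-66.); C=np.array([.4715,.012])
def carR(y=YAW): return R.from_euler('z',y)
def gR(y=YAW,tilt=0.):  # tool rotation, tool x=-carrier x, y=carrier y, z=-carrier z
    c=carR(y)*R.from_rotvec(np.radians(tilt)*np.array([-1,1,0])/2**.5)
    return c*R.from_euler('y',180,degrees=True)
def plan(p,Rt):
    s=ctrl.get_state(); R0=R.from_quat(s["tcp_rot"])
    d=R0.inv().apply(np.asarray(p)-s["eef_pos"]); t=(R0.inv()*Rt).as_rotvec()
    print("shift",np.round(d,4),"turn",np.round(t,4),"deg",np.degrees(np.linalg.norm(t)).round(1),"dist",np.linalg.norm(d).round(3))
E
python3 - <<'E'
from h import *
w=np.load("top.npy")
x=np.array([np.cos(YAW),np.sin(YAW)]);y=np.array([-x[1],x[0]])
q=w[...,:2]-C; a=q@x;b=q@y
m=(abs(a)<.085)&(abs(b)<.03)&(w[...,2]>.115)&(w[...,2]<.14)
A=a[m];B=b[m]; k=np.polyfit(A,B,1); print("bar y vs x",k,np.degrees(k[0]),m.sum(),np.median(w[...,2][m]),B.min(),B.max())
m=(abs(a)<.125)&(abs(b)<.03)&(w[...,2]>.115)&(w[...,2]<.14); print(a[m].min(),a[m].max())
plan([C[0],C[1],.2],gR())
E
```

```text
bar y vs x [-0.00110326 -0.00129451] -0.06321228882151451 360 0.12691398498948847 -0.008151132149664774 0.005940521277250922
-0.10595896831112919 0.10153273066130059
shift [ 0.4431 -0.5135  0.0313] turn [ 0.     -0.     -1.6149] deg 92.5 dist 0.679
```

Request:
carry_out(deltas=[0.037, -0.043, 0, 0, 0, -0.15, 0.074, -0.086, 0, 0, 0, -0.3, 0.111, -0.129, 0, 0, 0, -0.45, 0.148, -0.172, 0, 0, 0, -0.6, 0.185, -0.215, 0, 0, 0, -0.75])

```text
time: 1.88
eef_pos: [0.341, -0.3586, 0.2316]
tcp_rot: [0.845, 0.535, 0.0, 0.0]
contact_force: [1.5, -0.1, 0.7]
opening: 1.002
finger_force: 0.0
```

```bash
sed -i 's/C=np.array.*/C=np.array([.4696,.0133])/' h.py; python3 -c "
from h import *
s=ctrl.get_state();print(s['time'],s['eef_pos'],s['qpos']);plan([*C,.2],gR())"
```

```text
1.875 [ 0.34098518 -0.35863882  0.23156069] [-1.01609100e+00 -1.19534611e-01  2.00965061e+00  2.69974879e-04
  1.25070519e+00 -5.74695362e-01]
shift [ 0.3912 -0.0427  0.0314] turn [ 6.000e-04  5.000e-04 -8.604e-01] deg 49.3 dist 0.395
```

Request:
carry_out(deltas=[0.056, -0.006, 0.004, 0, 0, -0.123, 0.112, -0.012, 0.009, 0, 0, -0.246, 0.168, -0.018, 0.013, 0, 0, -0.369, 0.224, -0.024, 0.018, 0, 0, -0.492, 0.28, -0.03, 0.022, 0, 0, -0.615])

```text
time: 2.5
eef_pos: [0.4347, -0.093, 0.2096]
tcp_rot: [0.643, 0.765, 0.0, 0.001]
contact_force: [0.9, 0.2, -0.7]
opening: 0.999
finger_force: 0.0
```

```bash
python3 -c "
from h import *
s=ctrl.get_state();print(s['time'],s['eef_pos'],s['qpos']);plan([*C,.2],gR())"
```

```text
2.5 [ 0.4347001  -0.09303799  0.20963351] [-4.39839691e-01 -2.25773788e-01  2.14179611e+00  4.37021522e-05
  1.22412665e+00 -6.12685300e-01]
shift [0.0988 0.0527 0.0096] turn [ 0.0011  0.0009 -0.246 ] deg 14.1 dist 0.112
```

Request:
carry_out(deltas=[0.04, 0.021, 0.004, 0, 0, -0.1, 0.08, 0.043, 0.008, 0, 0, -0.2, 0.099, 0.053, 0.01, 0.001, 0.001, -0.246, 0.099, 0.053, 0.01, 0.001, 0.001, -0.246])

```text
time: 3.0
eef_pos: [0.4699, 0.0129, 0.1993]
tcp_rot: [0.545, 0.838, -0.0, -0.001]
contact_force: [-0.2, 0.4, 0.2]
opening: 1.003
finger_force: 0.0
```

Run:
```python
from h import *
s=ctrl.get_state();print(s['time'],s['eef_pos'],s['qpos'])
plan([*C,.095],gR())
rgb,d=ctrl.read_camera("side")
cv2.imwrite("pics/s1.png",cv2.resize(rgb[60:280,200:360,::-1],None,fx=2.7,fy=2.7))
```

```text
3.0 [0.46992432 0.01287635 0.19926933] [-1.89094606e-01 -1.47691373e-01  2.09548558e+00  3.37895863e-04
  1.19538276e+00 -6.06782403e-01]
shift [ 0.0004 -0.      0.1043] turn [-0.0011 -0.0012 -0.0013] deg 0.1 dist 0.104
```

View pics/s1.png

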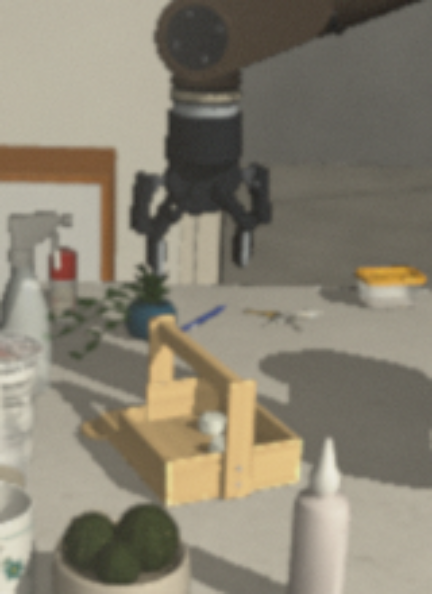

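The open gripper (crop px 200,230) stands directly above the bar, with its fingers straddling it at (155,250) and (243,250). I'll descend and grip.

Request:
carry_out(deltas=[0, 0, 0.035, 0, 0, 0, 0, 0, 0.07, 0, 0, 0, 0, 0, 0.095, 0, 0, 0, 0, 0, 0.104, 0, 0, 0, 0, 0, 0.104, 0, 0, 0])

```text
time: 3.68
eef_pos: [0.4697, 0.0111, 0.0954]
tcp_rot: [0.547, 0.837, -0.0, -0.001]
contact_force: [-0.3, -0.3, 0.6]
opening: 0.999
finger_force: 0.0
```

Request:
carry_out(deltas=[0, 0, 0, 0, 0, 0, 0, 0, 0, 0, 0, 0, 0, 0, 0, 0, 0, 0, 0, 0, 0, 0, 0, 0, 0, 0, 0, 0, 0, 0], grip=0, grip_force=80)

```text
time: 4.3
eef_pos: [0.4701, 0.0118, 0.0958]
tcp_rot: [0.546, 0.838, 0.0, -0.0]
contact_force: [-0.3, 0.6, 2.0]
opening: 0.15
finger_force: 78.6
```

Request:
carry_out(deltas=[0, 0, 0, 0, 0, 0, 0, 0, 0, 0, 0, 0, 0, 0, 0, 0, 0, 0])

```text
time: 4.68
eef_pos: [0.4701, 0.0118, 0.0958]
tcp_rot: [0.546, 0.838, 0.0, -0.0]
contact_force: [-1.2, -0.6, 5.3]
opening: 0.15
finger_force: 78.9
```

Request:
carry_out(deltas=[0, 0, -0.005, 0, 0, 0, 0, 0, -0.015, 0, 0, 0, 0, 0, -0.03, 0, 0, 0, 0, 0, -0.05, 0, 0, 0, 0, 0, -0.07, 0, 0, 0], grip_force=110)

```text
time: 5.3
eef_pos: [0.4698, 0.0118, 0.1666]
tcp_rot: [0.546, 0.838, 0.0, -0.001]
contact_force: [-0.1, -0.2, -2.8]
opening: 0.144
finger_force: 107.3
```

Request:
carry_out(deltas=[0, 0, -0.025, 0, 0, 0, 0, 0, -0.05, 0, 0, 0, 0, 0, -0.075, 0, 0, 0, 0, 0, -0.1, 0, 0, 0, 0, 0, -0.125, 0, 0, 0])

```text
time: 5.92
eef_pos: [0.4697, 0.0117, 0.2919]
tcp_rot: [0.546, 0.838, 0.0, -0.0]
contact_force: [-0.6, 0.4, -2.8]
opening: 0.148
finger_force: 107.3
```

Request:
carry_out(deltas=[0, 0, -0.02, 0, 0, 0, 0, 0, -0.04, 0, 0, 0, 0, 0, -0.055, 0, 0, 0, 0, 0, -0.06, 0, 0, 0, 0, 0, -0.06, 0, 0, 0])

```text
time: 6.55
eef_pos: [0.47, 0.0116, 0.3502]
tcp_rot: [0.546, 0.838, -0.0, -0.001]
contact_force: [-1.0, -0.1, -3.4]
opening: 0.147
finger_force: 107.3
```

Run:
```python
from h import *
s=ctrl.get_state();print(s['time'],s['eef_pos'],s['qpos'])
rgb,d,w=pts("top")
for x in ctrl.find_in("top","cap_1"):
    u,v=np.round(x["uv"]).astype(int); print(u,v,x["score"],w[v,u])
cv2.imwrite("pics/t2.png",cv2.resize(rgb[150:320,170:350,::-1],None,fx=3.5,fy=3.5,interpolation=cv2.INTER_CUBIC))
for t in (12,20,30,36):
    g=gR(tilt=t); p=s["eef_pos"]+[0.02,0,0]+ .0*g.apply([0,0,1]); print(t); plan(s["eef_pos"],g)
```

```text
6.55 [0.47002902 0.01163345 0.35021361] [-1.91740650e-01 -2.48498639e-01  1.90614056e+00  3.73257601e-04
  1.48556297e+00 -6.06774934e-01]
227 234 0.59 [0.42094848 0.06157858 0.27680605]
246 228 0.45 [0.43405775 0.01864807 0.27684107]
12
shift [-0.0002  0.0003 -0.001 ] turn [ 0.1459  0.1456 -0.004 ] deg 11.8 dist 0.001
20
shift [-0.0002  0.0003 -0.001 ] turn [ 0.2448  0.2441 -0.0039] deg 19.8 dist 0.001
30
shift [-0.0002  0.0003 -0.001 ] turn [ 0.3685  0.3673 -0.0039] deg 29.8 dist 0.001
36
shift [-0.0002  0.0003 -0.001 ] turn [ 0.4427  0.4412 -0.0039] deg 35.8 dist 0.001
```

View pics/t2.png

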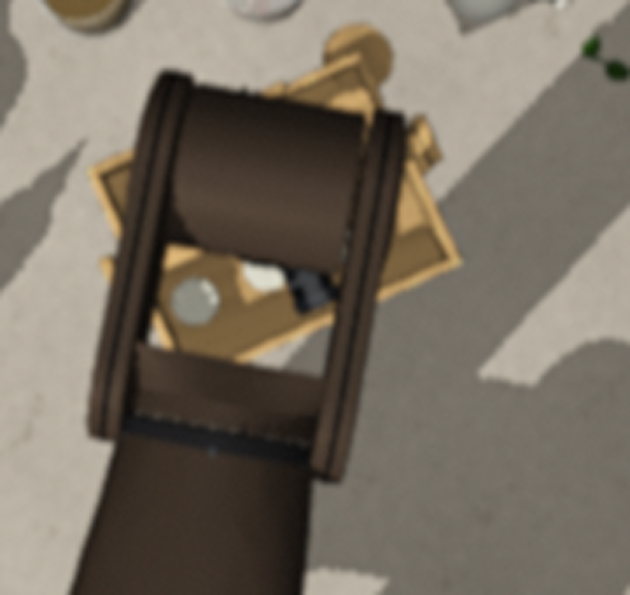

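The carrier hangs level from the gripper. Two caps are visible in the crop at (195,300) and (263,275), and the arm hides the third. I'll tip it slowly.

Request:
carry_out(deltas=[0, 0, 0, 0.015, 0.015, 0, 0, 0, 0, 0.035, 0.035, 0, 0, 0, 0, 0.055, 0.055, 0, 0, 0, 0, 0.07, 0.07, 0, 0, 0, 0, 0.08, 0.08, 0])

```text
time: 7.28
eef_pos: [0.4703, 0.0115, 0.3502]
tcp_rot: [0.545, 0.836, -0.012, -0.057]
contact_force: [0.4, -0.4, -3.1]
opening: 0.145
finger_force: 107.4
```

Request:
carry_out(deltas=[0, 0, 0, 0.008, 0.008, 0, 0, 0, 0, 0.016, 0.016, 0, 0, 0, 0, 0.024, 0.024, 0, 0, 0, 0, 0.032, 0.032, 0, 0, 0, 0, 0.04, 0.04, 0])

```text
time: 7.9
eef_pos: [0.4701, 0.0116, 0.3504]
tcp_rot: [0.544, 0.835, -0.018, -0.084]
contact_force: [0.9, -0.4, -2.7]
opening: 0.148
finger_force: 107.4
```

Request:
carry_out(deltas=[0, 0, 0, 0.008, 0.008, 0, 0, 0, 0, 0.016, 0.016, 0, 0, 0, 0, 0.024, 0.024, 0, 0, 0, 0, 0.032, 0.032, 0, 0, 0, 0, 0.04, 0.04, 0])

```text
time: 8.52
eef_pos: [0.4701, 0.0116, 0.3503]
tcp_rot: [0.543, 0.832, -0.023, -0.111]
contact_force: [0.5, 0.7, -2.8]
opening: 0.144
finger_force: 107.4
```

Request:
carry_out(deltas=[0, 0, 0, 0.008, 0.008, 0, 0, 0, 0, 0.016, 0.016, 0, 0, 0, 0, 0.024, 0.024, 0, 0, 0, 0, 0.032, 0.032, 0, 0, 0, 0, 0.04, 0.04, 0])

```text
time: 9.15
eef_pos: [0.4701, 0.0117, 0.3503]
tcp_rot: [0.541, 0.829, -0.029, -0.139]
contact_force: [0.6, -0.2, -2.2]
opening: 0.143
finger_force: 107.4
```

Request:
carry_out(deltas=[0, 0, 0, 0.01, 0.01, 0, 0, 0, 0, 0.02, 0.02, 0, 0, 0, 0, 0.03, 0.03, 0, 0, 0, 0, 0.04, 0.04, 0, 0, 0, 0, 0.05, 0.05, 0])

```text
time: 9.78
eef_pos: [0.4701, 0.0116, 0.3503]
tcp_rot: [0.538, 0.824, -0.036, -0.173]
contact_force: [-0.3, -0.5, -3.1]
opening: 0.143
finger_force: 107.4
```

Run:
```python
from h import *
s=ctrl.get_state();print(s['time'],s['eef_pos'],s['qpos'],s['finger_force'])
c=R.from_quat(s["tcp_rot"])*R.from_euler('y',180,degrees=True); print(np.degrees(np.arccos(c.as_matrix()[2])))
a,_,_=pts("top"); b,_,_=pts("side")
i=np.hstack([a[110:330,150:370],b[60:280,170:390]])[:,:,::-1]
cv2.imwrite("pics/tip.png",cv2.resize(i,(800,400),interpolation=cv2.INTER_CUBIC))
```

```text
9.775 [0.47011019 0.01163141 0.35031469] [-0.22002392 -0.050141    1.75820045  0.05361649  1.78532064 -0.63294273] 107.3937177658081
[104.26741417 104.25171781  20.38595119]
```

View pics/tip.png

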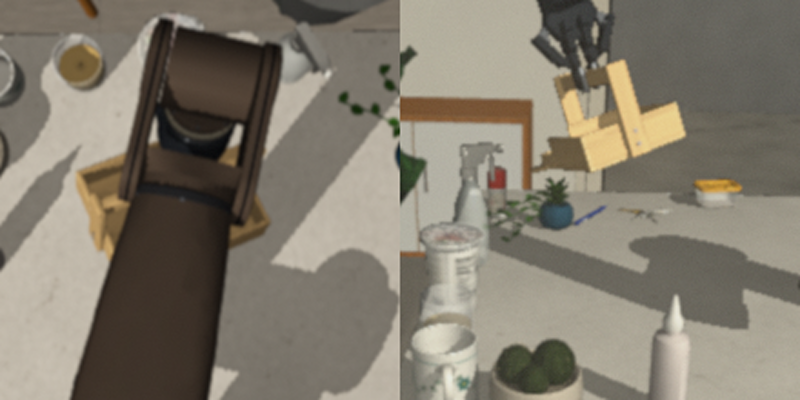

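The carrier is tipped about 20° towards the tab, on the left in the side view at (560,155). The arm hides the interior. I'll continue to about 37°.

Request:
carry_out(deltas=[0, 0, 0, 0.012, 0.012, 0, 0, 0, 0, 0.024, 0.024, 0, 0, 0, 0, 0.036, 0.036, 0, 0, 0, 0, 0.048, 0.048, 0, 0, 0, 0, 0.06, 0.06, 0])

```text
time: 10.5
eef_pos: [0.4701, 0.0116, 0.3503]
tcp_rot: [0.533, 0.817, -0.045, -0.214]
contact_force: [1.2, 0.1, -3.1]
opening: 0.147
finger_force: 107.4
```

Request:
carry_out(deltas=[0, 0, 0, 0.015, 0.015, 0, 0, 0, 0, 0.03, 0.03, 0, 0, 0, 0, 0.045, 0.045, 0, 0, 0, 0, 0.06, 0.06, 0, 0, 0, 0, 0.075, 0.075, 0])

```text
time: 11.12
eef_pos: [0.4701, 0.0116, 0.3503]
tcp_rot: [0.526, 0.806, -0.056, -0.264]
contact_force: [0.1, 0.5, -3.1]
opening: 0.141
finger_force: 107.4
```

Request:
carry_out(deltas=[0, 0, 0, 0.015, 0.015, 0, 0, 0, 0, 0.03, 0.03, 0, 0, 0, 0, 0.045, 0.045, 0, 0, 0, 0, 0.06, 0.06, 0, 0, 0, 0, 0.075, 0.075, 0])

```text
time: 11.75
eef_pos: [0.4701, 0.0116, 0.3503]
tcp_rot: [0.517, 0.793, -0.066, -0.314]
contact_force: [-0.8, 0.0, -2.4]
opening: 0.143
finger_force: 107.5
```

Request:
carry_out(deltas=[0, 0, 0, 0, 0, 0, 0, 0, 0, 0, 0, 0, 0, 0, 0, 0, 0, 0, 0, 0, 0, 0, 0, 0, 0, 0, 0, 0, 0, 0])

```text
time: 12.38
eef_pos: [0.4701, 0.0117, 0.3504]
tcp_rot: [0.517, 0.794, -0.066, -0.313]
contact_force: [0.5, -0.9, -3.3]
opening: 0.144
finger_force: 107.5
```

Run:
```python
from h import *
s=ctrl.get_state();print(s['time'],s['eef_pos'],s['qpos'],s['finger_force'])
c=R.from_quat(s["tcp_rot"])*R.from_euler('y',180,degrees=True); print(np.degrees(np.arccos(c.as_matrix()[2])))
h=s["eef_pos"]+c.apply([0,0,.019]); lc=h+c.apply([.09,.07,.006-.114]); print("lowcorner",lc)
for n in("top","side"):
    print(n,"corner px",proj(n,lc)); m=ctrl.camera_model(n); E=np.array(m["extrinsics"]); print("campos",-E[:3,:3].T@E[:3,3])
a,_,w=pts("top"); print(ctrl.find_in("top","cap_1")); b,_,_=pts("side"); print(ctrl.find_in("side","cap_1"))
i=np.hstack([a[110:330,150:370],b[60:280,170:390]])[:,:,::-1]
cv2.imwrite("pics/tip2.png",cv2.resize(i,(800,400),interpolation=cv2.INTER_CUBIC))
```

```text
12.375 [0.4700592  0.01165153 0.35042834] [-0.23593601  0.10571828  1.66196534  0.09053266  2.01963103 -0.63902894] 107.46207118034363
[115.40641499 115.38836174  37.340294  ]
lowcorner [ 0.49847824 -0.01452402  0.21104327]
top corner px [[260.08584273 201.50089206]]
campos [ 0.41914501 -0.00146168  1.30628307]
side corner px [[262.89845549 157.02679567]]
campos [0.49965496 1.16626632 0.57205014]
[{'uv': [234.7, 132.3], 'score': 0.5}, {'uv': [193.7, 145.2], 'score': 0.33}, {'uv': [208.1, 224.7], 'score': 0.31}]
[]
```

View pics/tip2.png

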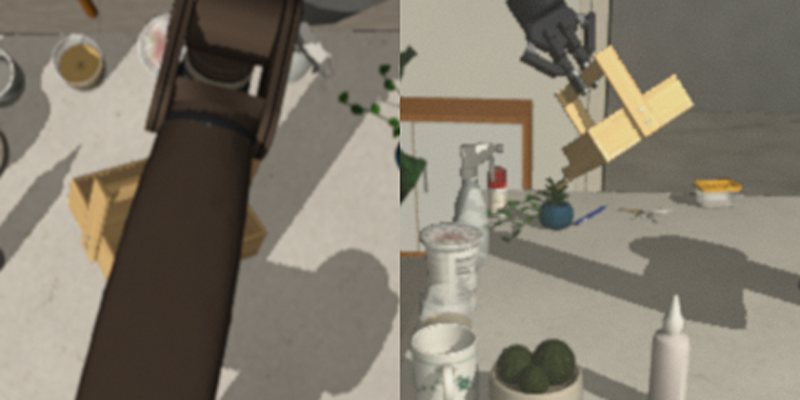

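The carrier is at 37°, and nothing has been dropped as far as I can see, but the caps are hidden. I'll yaw the held carrier about the vertical so the side camera can see into the low corner.

```bash
python3 -c "
from h import *
s=ctrl.get_state();print(R.from_quat(s['tcp_rot']).inv().apply([0,0,1]))"
```

```text
[ 0.42913666 -0.42887934 -0.79492405]
```

Request:
carry_out(deltas=[0, 0, 0, 0.013, -0.013, -0.024, 0, 0, 0, 0.043, -0.043, -0.08, 0, 0, 0, 0.086, -0.086, -0.159, 0, 0, 0, 0.129, -0.129, -0.239, 0, 0, 0, 0.172, -0.172, -0.318])

```text
time: 13.2
eef_pos: [0.4702, 0.0118, 0.3503]
tcp_rot: [0.347, 0.881, -0.127, -0.294]
contact_force: [-0.8, 0.4, -3.2]
opening: 0.146
finger_force: 107.5
```

Request:
carry_out(deltas=[0, 0, 0, 0.043, -0.043, -0.08, 0, 0, 0, 0.086, -0.086, -0.159, 0, 0, 0, 0.129, -0.129, -0.239, 0, 0, 0, 0.172, -0.172, -0.318, 0, 0, 0, 0.215, -0.215, -0.398])

```text
time: 13.82
eef_pos: [0.4701, 0.0121, 0.3502]
tcp_rot: [0.118, 0.94, -0.196, -0.253]
contact_force: [0.2, 0.1, -3.4]
opening: 0.144
finger_force: 107.5
```

Request:
carry_out(deltas=[0, 0, 0, 0.03, -0.03, -0.056, 0, 0, 0, 0.043, -0.043, -0.08, 0, 0, 0, 0.043, -0.043, -0.08, 0, 0, 0, 0.043, -0.043, -0.08])

```text
time: 14.32
eef_pos: [0.4701, 0.0116, 0.3503]
tcp_rot: [0.073, 0.944, -0.208, -0.243]
contact_force: [-0.1, 0.7, -3.1]
opening: 0.145
finger_force: 107.5
```

```bash
cat > look.py <<'E'
from h import *
import sys
s=ctrl.get_state();print(s['time'],s['eef_pos'],s['qpos'],s['finger_force'])
c=R.from_quat(s["tcp_rot"])*R.from_euler('y',180,degrees=True); print(np.degrees(np.arccos(c.as_matrix()[2])))
h=s["eef_pos"]+c.apply([0,0,.019]); o=h+c.apply([0,0,-.114]); lc=o+c.apply([.09,.07,.006]); px=proj("side",lc)[0]; print("lowcorner",lc,px)
b,_,w=pts("side"); f=ctrl.find_in("side","cap_1")
for x in f:
    u,v=np.round(x["uv"]).astype(int); print(u,v,round(x["score"],2),"in carrier",c.inv().apply(w[v,u]-o).round(3))
u,v=px.astype(int)
cv2.imwrite(sys.argv[1],cv2.resize(b[max(v-90,0):v+50,u-75:u+75,::-1],None,fx=4,fy=4,interpolation=cv2.INTER_CUBIC))
E
python3 look.py pics/s5.png
```

```text
14.325 [0.47012738 0.01156743 0.35028156] [-2.81172069e-04  7.95615755e-02  1.69040876e+00 -3.87735397e-01
  1.89988500e+00 -1.44262400e+00] 107.47212767601013
[115.41697835 115.40402212  37.36136397]
lowcorner [0.50746304 0.02133419 0.21088408] [259.54465295 160.82537301]
259 142 0.42 in carrier [0.087 0.01  0.023]
288 127 0.31 in carrier [ 0.006 -0.035  0.003]
```

View pics/s5.png

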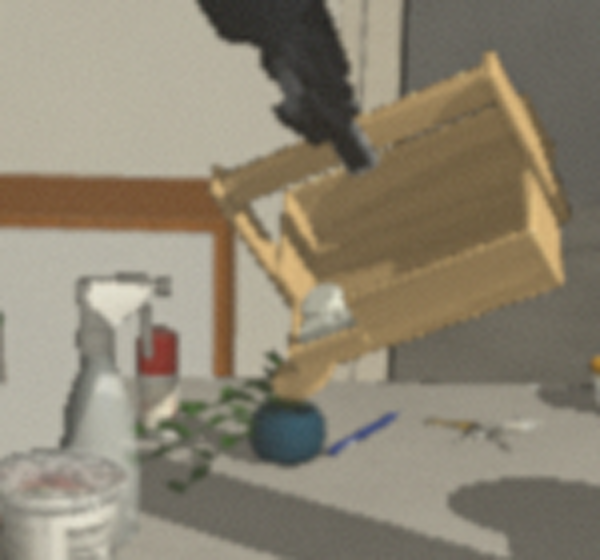

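White caps show in the corner at crop px (325,305). I'll map the white pixels into the carrier frame and zoom in to count them.

Run:
```python
from h import *
s=ctrl.get_state()
c=R.from_quat(s["tcp_rot"])*R.from_euler('y',180,degrees=True)
o=s["eef_pos"]+c.apply([0,0,.019-.114])
b,_,w=pts("side"); q=c.inv().apply((w-o).reshape(-1,3)).reshape(w.shape)
hs=cv2.cvtColor(b,cv2.COLOR_RGB2HSV)
m=(hs[...,1]<60)&(abs(q[...,0])<.1)&(abs(q[...,1])<.08)&(q[...,2]>-.01)&(q[...,2]<.05)
for v,u in np.argwhere(m)[::4]: print(u,v,(q[v,u]*1000).round().astype(int).tolist(),end=' ')
cv2.imwrite("pics/s6.png",cv2.resize(b[125:170,235:290,::-1],None,fx=12,fy=12,interpolation=cv2.INTER_CUBIC))
```

```text
316 94 [-98, -74, 44] 264 141 [70, 15, 23] 262 142 [78, 13, 21] 266 142 [64, 21, 22] 262 143 [77, 19, 23] 266 143 [64, 26, 22] 260 144 [82, 22, 23] 264 144 [68, 30, 25] 268 144 [59, 29, 19] 262 145 [78, 25, 20] 266 145 [63, 35, 23] 260 146 [82, 29, 23] 264 146 [70, 34, 21] 268 146 [59, 36, 18] 261 147 [79, 36, 23] 265 147 [66, 41, 22] 269 147 [54, 47, 21] 262 148 [77, 38, 20] 266 148 [62, 49, 24] 270 148 [51, 52, 21] 262 149 [74, 47, 24] 266 149 [62, 52, 23] 270 149 [48, 61, 25] 262 150 [76, 48, 21] 266 150 [63, 53, 21] 270 150 [49, 63, 23] 262 151 [74, 54, 23] 266 151 [62, 60, 23] 270 151 [48, 68, 24] 261 152 [77, 58, 23] 265 152 [66, 60, 20] 259 153 [84, 56, 21] 263 153 [73, 60, 19] 260 154 [81, 62, 21] 260 155 [80, 67, 22]
```

View pics/s6.png

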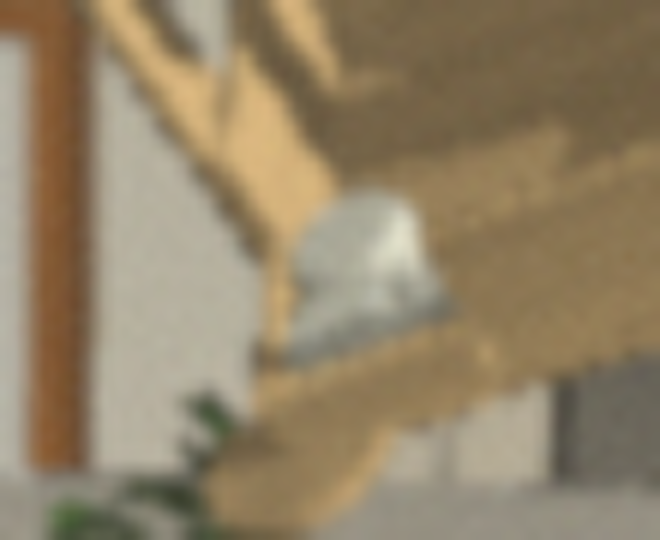

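The caps' top faces, all at z≈22 mm, spread over x 48–84 and y 13–68 mm in the carrier frame. Only three separate discs fit that spread, at about (75,55), (75,25) and (45,55), and all lie within 50 mm of the corner. The carrier is still, so I'll hand in.

```bash
python3 -c "
from plant import ctrl
print(ctrl.sign_off())"
```

```text
the job is handed in; nothing more can be done
None
```

The job is handed in (no verdict was returned): the carrier is held still in the air, tipped about 37° towards its low corner, with all three caps gathered there by my last camera check and no bystander touched as far as I could see.

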